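Hook the spring tape over the rail, draw it out to the block's end and lock it

ROBOT

A 6-joint arm with a two-finger parallel gripper is mounted at the origin on a cart in front of the work surface, level with it; the furniture and walls round the work are solid. World frame = base frame: x ahead of the robot, y to its left, z up, the work surface at z = 0. Lengths are in m, angles in rad, forces in N, time in s.
With the tool pointing down it reaches from about 0.35 to 0.95 m from the base axis. Payload 17.4 kg.
Tool frame: the origin (TCP) lies on the front face of the gripper's body, between the roots of the fingers; the fingertips stand 84 mm ahead of it and the grasp point (between the pads) lies 65 mm ahead of it; x points along the fingers, y is the direction in which the jaws open and shut, and the axes are right-handed (so a half turn about x gives the same grasp; the last joint's range is limited). The gripper opens to 93 mm and grips with 3 to 60 N. Pads are 15 mm wide; open, the fingers measure 128 mm over their backs; the gripper's body (75 mm by 188 mm) begins 65 mm behind the grasp point.
Start: joints at [-1.326, 0.116, 1.442, -0, 1.584, -0.038], TCP at [0.188, -0.648, 0.303] pointing down, gripper open.
Joint ranges: [-2.83, 2.83], [-0.83, 2.19], [0.07, 2.5], [-1.14, 4.28], [0.01, 3], [-2.97, 2.97]. Speed limits (rad/s): [1.89, 1.89, 2.22, 3.14, 3.14, 3.14].

INTERFACE

Orientations are given as a rotation vector (axis times angle).
In Python, from rig import env, imaging, job, finder gives the robot as it stands.
- The arm moves only by the tool send_rows, never from a script. Its argument "steps" is a list of rows, each an object of numbers: "rx", "ry", "rz": the turn, a rotation vector about the tool's x, y, z in rad; "x", "y", "z": the shift along the tool's x, y, z in mm; "gripper": the finger opening in mm, from 0 to 93. In form: [{"rx": .., "ry": .., "rz": .., "x": .., "y": .., "z": .., "gripper": ..}, ...]. A call has 1 to 20 rows; each row shifts and turns the commanded pose from where the row before left it, along the tool's axes as they then stand; what a row does not reach is not made up. A row lasts 1/8 s, in which the tool goes at most 62.5 mm and 10.7 degrees, less where a joint would pass 70% of its speed; a pose out of reach is approached as far as the arm can. A call with a gripper value outside its range is refused whole. The fingers move at their own pace and stop on an object; "force" is the grip in N (left out, the last holds). Time passes only in rows, so rows that do not move let the fingers close. It gives the time, the measured TCP pose, the force and the opening at its end, in the units of the state.
- env.get_state(): the state, without advancing time (a new reading comes with each control period).
- imaging.get_image(name): name is "scene" or "side" or "wrist"; returns a dict with "pixels" (420x560x3 uint8, red, green, blue), "depth" (420x560 float32, m along the optical axis (not along the pixel's ray), 0 where there is no reading), "K" (3x3 intrinsics, pixels), "xyz" and "rotation" of the camera in the world. Camera axes: x right, y down, z forward; pixel columns grow to the right and rows downward; lengths in m; the calibration is good to about 2 mm. A picture is of the moment at which its call begins.
- job.finish_job(): hands the job in, once; it reports no verdict.
Trained networks look in the newest picture that a camera, given by its name, has taken for a name from the list of things; names that differ only in an ending like _2 or _b are one class to them, and where a whole thing is asked for, a point or a joint stands for the part that bears it (a point fixed in the world has none). Each returns a list of dicts, best first, with "confidence" (0 to 1); they miss things now and then, are a little off and sometimes report something else, mostly with a low value. They report only what shows in the picture. A call takes as long as a camera call.
- finder.search_frame(camera, target): "extent" ([left, top, width, height] in pixels, round what is visible of it).
- finder.regions_of(camera, target): "mask" (420x560 bool, what is visible of it) and "extent" ([left, top, width, height] in pixels, round what is visible of it).
- finder.tip_of(camera, target): "location" ([column, row] in pixels: a listed point, or the origin of a listed thing).
The state is a dict: "time": time; "joints": joint angles; "qvel": joint speeds; "tau": joint torques, N m; "tcp_pos": TCP position; "ee_rot": TCP orientation; "wrist_force": force on the tool from outside, world axes, zero at the start; "ft_torque": the same for the moment, N m; "opening": opening from 0.0 (shut) to 1.0 (fully open).
Only numpy, scipy, OpenCV 4.12 (cv2) and the standard library are available. Lean on these libraries where they do the work, as an engineer would, in place of code of your own. Each camera call takes 0.05 s, during which the arm holds its last target.

TASK

Take the outside length over the aluminium rail and the wooden block with the spring tape, and leave it set: lower the tape's end hook over the rail's left-hand (outer) side, on the clear part of the rail nearer the robot than the block, and back the case away against its spring, square to the rail, until its front face is level with the block's free end. Stand the case on the bench there, and only then press the thumb lock on its top fully down. Leave the tape hooked and locked, and do not disturb the small bin, the try square or the screw dish.

Things in the scene. Friction and masses are not known exactly. Their poses are not given: they have to be found in the camera images.
- rail: Fixed aluminium bar on the bench, 200 mm long along its x, 10 mm thick (faces at y = -5 and +5 mm), 16 mm high; origin: centre of its underside. The hook goes over its +y (outer, left-hand) side; block and case lie on its -y side. Screw feet 3 mm high (6 with screws), 29 mm long to -y, at x = -90 and +90 mm. The tape belongs at x = -92 to -12 mm, best -55 (finger room).
- block: Fixed wooden block (pine offcut glued on a thin plywood packer) 45 x 140 mm, 26 mm high, its long side along its y; it lies square to the rail on the rail's -y side, axes parallel to the rail's, with a gap of 10 to 45 mm to the rail, its centre line 45 mm along +x of the rail's centre. Origin at the centre of its underside.
- block_end (a point): Middle of the block's free end face, the one away from the rail (70 mm from the block's centre along -y), half-way up. Its axes are those of the block.
- tape_center (a point): Centre of the grey tape measure's case (34 mm wide along x, 76 long along y, 54 high, 0.5 kg), 27 mm above its foot; grasp it across the 34 mm. Its +y is the way the blade comes out, z up. The blade, 16 mm wide, is level, its underside 20 mm above the foot. A spring of 1.8 N, rising to 2.7 N drawn out, pulls it in; set down on its rubber foot the case stays put against that pull.
- tape_front (a point): Middle of the case's front face, 38 mm from tape_center along +y, at the same height; the blade comes out below it.
- hook (a point): Foot of the steel end hook: lower edge of its inner face (the one toward the case). The hook hangs 13.5 mm below the blade, is 18 mm wide and 2 mm thick; its foot is 6.4 mm above the bench when the case stands there. With the tape in, this point is 28 mm ahead of the case's front face (66 mm ahead of tape_center).
- tape_blade (a joint): How far the blade is drawn out, in m, 0 (in) to 0.190; the hook's inner face is 28 mm plus this from the case's front.
- tape_lock (a joint): Thumb lock: 0 up (free), up to 0.006 when pressed straight down. It takes 3 N to move (press with 8 to 10 N to finish), stays where it is left, and brakes the blade from 0.005 on.
- lock_top (a point): Middle of the top of the black thumb lock (18 x 22 mm), on top of the case toward its front: 18 mm ahead of tape_center along +y, 65 mm above the foot of the case when up.
- small_bin: Small blue parts bin, 93 x 71 x 51 mm, a bystander left of the rail; origin at the centre of its underside.
- try_square: Try square, 156 x 207 x 17 mm, a bystander at the right; origin at the centre of its underside.
- screw_dish: Round steel dish with screws, 86 mm across, 26 mm high, a bystander behind at the right; origin at the centre of its underside.

How it is judged:
By the outcome, as a careful person would: the job done as asked, in the order asked, and still so for the second after the job is handed in, with the robot touching nothing.
It also fails if it takes over 45 s, if anything falls off the work surface, if the arm or the gripper's body presses on something with over 40 N, if the wrist force passes 120 N, or if a joint passes its speed limit or range.

## Working session

There is one attempt and no reset: what is moved stays moved. The work goes in short steps, Python scripts to look and compute and a tool call to move; the robot and the scene stay as the last step left them, time stands still between calls to the robot, and variables do not carry over. Pictures are saved under pics/ and viewed, and the job is handed in when it is done.

Besides the shell and the picture viewer there is one more tool, called after "Call:" as name(argument=value, ...), one argument or row to a line, values as JSON. send_rows: Moves the arm, as the interface text tells. Its arguments: {"type":"object","properties":{"steps":{"type":"array","items":{"type":"object","properties":{"rx":{"type":"number"},"ry":{"type":"number"},"rz":{"type":"number"},"x":{"type":"number"},"y":{"type":"number"},"z":{"type":"number"},"gripper":{"type":"number"}}}},"force":{"type":"number"}},"required":["steps"]}

```bash
mkdir -p pics; cat > h.py <<'E'
import numpy as np, cv2
from rig import env, imaging, job, finder
def save(name,fn):
    im=imaging.get_image(name); cv2.imwrite('pics/'+fn,im['pixels'][:,:,::-1]); np.savez('pics/'+fn[:-4]+'.npz',**im); return im
def cloud(im):
    d=im['depth'];K=im['K'];v,u=np.mgrid[:d.shape[0],:d.shape[1]]
    P=np.stack([(u-K[0,2])*d/K[0,0],(v-K[1,2])*d/K[1,1],d],-1)
    W=P@np.array(im['rotation']).T+np.array(im['xyz']); W[d==0]=np.nan; return W
def ray(im,uv,z):
    K=im['K'];r=np.array(im['rotation'])@np.array([(uv[0]-K[0,2])/K[0,0],(uv[1]-K[1,2])/K[1,1],1]);o=np.array(im['xyz'])
    return o+r*(z-o[2])/r[2]
E
python3 - <<'E'
from h import *
s=env.get_state();print({k:np.round(v,4) for k,v in s.items()})
for c in ['scene','side','wrist']:
    im=save(c,c+'1.png');print(c,im['K'][0],np.round(im['xyz'],3),np.round(im['rotation'],3).tolist())
    for t in ['rail','block','block_end','tape_center','tape_front','hook','lock_top','small_bin','try_square','screw_dish']:
        try:
            r=finder.tip_of(c,t)[:2];print(t,[(np.round(x['location'],1),round(x['confidence'],2)) for x in r])
        except Exception as e: print(t,e)
E
```

```text
{'time': np.float64(0.0), 'joints': array([-1.3258,  0.1165,  1.4422,  0.    ,  1.584 , -0.0378]), 'qvel': array([-0.0009,  0.0002,  0.0003,  0.    ,  0.0018, -0.0004]), 'tau': array([ 7.00000e-04, -7.21258e+01, -6.22612e+01,  7.80000e-02,
        2.37000e-02, -2.00000e-04]), 'tcp_pos': array([ 0.1883, -0.6481,  0.302 ]), 'ee_rot': array([ 2.0702,  0.2958, -2.0704]), 'wrist_force': array([-0.0609, -0.1097, -0.0487]), 'ft_torque': array([ 0.0027, -0.0508,  0.0182]), 'opening': np.float64(0.9986)}
scene [440.89275528   0.         287.786163  ] [-0.086  0.579  1.103] [-1.072, 2.467, -0.921]
rail [(array([272.2, 248.5]), 0.55), (array([354.4, 147.2]), 0.38)]
block [(array([290.8, 227.1]), 0.61), (array([367.7, 194.3]), 0.6)]
block_end [(array([307.5, 216.3]), 0.82)]
tape_center [(array([369.3, 192.2]), 0.67)]
tape_front [(array([365.2, 197.4]), 0.82), (array([360.5, 208. ]), 0.43)]
hook [(array([360.7, 210.6]), 0.6)]
lock_top [(array([369.2, 184.5]), 0.38)]
small_bin [(array([224.1, 302.9]), 0.6), (array([368.6, 197.8]), 0.42)]
try_square [(array([357.7, 152.1]), 0.67)]
screw_dish [(array([311.7, 155.9]), 0.8)]
side [515.74161278   0.         288.7130505 ] [0.617 1.006 0.816] [-0.031, -2.778, 1.435]
rail [(array([311.4, 274. ]), 0.87)]
block [(array([299.2, 248.5]), 0.6)]
block_end [(array([301.6, 230.2]), 0.66), (array([298.8, 249. ]), 0.49)]
tape_center [(array([325.6, 180.4]), 0.94)]
tape_front [(array([329.7, 187.6]), 0.63)]
hook [(array([331.6, 194.3]), 0.43)]
lock_top [(array([325.1, 169.8]), 0.37)]
small_bin []
try_square [(array([263.1, 162.7]), 0.65)]
screw_dish [(array([234. , 192.2]), 0.54)]
wrist [316.69308497   0.         285.3873379 ] [ 0.262 -0.626  0.385] [2.329, -1.747, -0.243]
rail []
block []
block_end []
tape_center []
tape_front []
hook []
lock_top []
small_bin []
try_square []
screw_dish []
```

View pics/scene1.png

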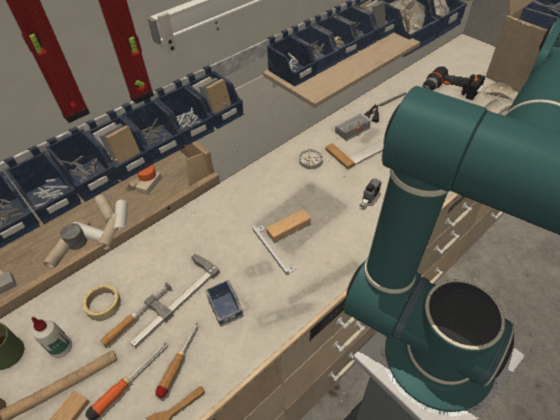

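View pics/side1.png

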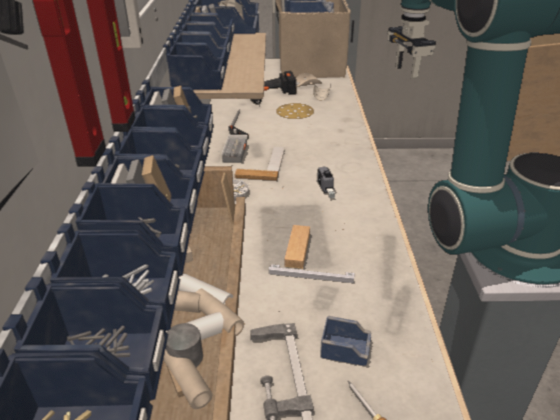

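View pics/wrist1.png

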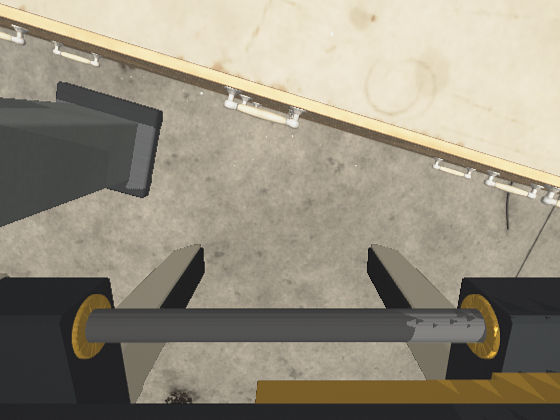

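The scene view shows the tape at (371,190), the block at (290,224), the rail running from (255,228) to (292,270), and the bin at (224,303). The side view shows the tape at (326,180) and the rail from (270,268) to (353,280). The wrist view shows only the floor and the bench edge. Next I'll take measurements from depth.

```bash
cat >> h.py <<'E'
from scipy.spatial.transform import Rotation as R
_c=cloud
def fix(im):
    im=dict(im); r=np.array(im['rotation']); 
    if r.shape==(3,): im['rotation']=R.from_rotvec(r).as_matrix()
    return im
def load(fn): return fix(np.load('pics/'+fn+'.npz'))
def rect(P):
    return cv2.minAreaRect((P[:,:2]*1000).astype(np.float32))
E
python3 - <<'E'
from h import *
for c,pts in [('scene',dict(rail=(272.2,248.5),block=(290.8,227),end=(307.5,216.3),tc=(369.3,192),tf=(365,197.4),hook=(360.7,210.6),lock=(369.2,184.5))),('side',dict(rail=(311.4,274),block=(299,248.5),end=(301.6,230),tc=(325.6,180.4),tf=(329.7,187.6),hook=(331.6,194.3),lock=(325,169.8)))]:
    im=load(c+'1');W=cloud(im)
    hz=dict(rail=0,block=0,end=.013,tc=.027,tf=.027,hook=.0064,lock=.065)
    for k,p in pts.items(): print(c,k,np.round(ray(im,p,hz[k])*1000,1),np.round(W[int(p[1]),int(p[0])]*1000,1))
    # clusters by height in the region
    z=W[...,2]
    bench=(np.abs(z)<.01)&(W[...,0]>.4)&(W[...,0]<.8)&(np.abs(W[...,1])<.4); print('bench z',np.nanmedian(z[bench]),np.nanstd(z[bench]))
    for nm,(x0,x1,y0,y1),(z0,z1) in [('railtop',(.35,.85,-.15,.25),(.012,.020)),('blocktop',(.35,.85,-.2,.25),(.022,.030)),('tape',(.35,.85,-.5,-.15),(.045,.058)),('tapelock',(.35,.85,-.5,-.15),(.06,.07)),('blade',(.35,.85,-.5,-.15),(.015,.024))]:
        m=(W[...,0]>x0)&(W[...,0]<x1)&(W[...,1]>y0)&(W[...,1]<y1)&(z>z0)&(z<z1)
        n,l,st,ce=cv2.connectedComponentsWithStats(m.astype(np.uint8))
        for i in np.argsort(-st[1:,4])[:3]+1:
            if st[i,4]>8: print(c,nm,st[i,4],st[i,:4],np.round(np.array(sum(map(lambda a:list(a) if hasattr(a,'__len__') else [a],rect(W[l==i])),[])),1),'z',round(float(np.median(z[l==i]))*1000,1))
E
```

```text
scene rail [538.8  91.4   0. ] [542.9  88.9  -4. ]
scene block [561.  -7.   0.] [546.9   9.   26.9]
scene end [548.5 -68.8  13. ] [544.3 -62.3  23.6]
scene tc [ 474.3 -282.4   27. ] [ 462.2 -262.    51.6]
scene tf [ 468.3 -253.7   27. ] [ 470.3 -256.3   25.4]
scene hook [ 450.5 -215.3    6.4] [ 455.4 -218.     3.1]
scene lock [ 476.4 -277.2   65. ] [ 478.9 -279.3   64. ]
bench z 9.150167022664579e-05 0.002536677344848958
scene railtop 181 [252 226  36  47] [537.7 102.8  11.7 200.7  79.9] z 15.9
scene railtop 55 [271 219  40  20] [545.4   3.4 140.1  11.4  76.2] z 15.8
scene blocktop 495 [266 209  45  28] [566.7  -0.7 141.6  48.9  79.6] z 25.8
scene tape 139 [364 178  17  17] [ 473.2 -289.8   34.6   73.6   12.5] z 51.8
scene tapelock 29 [367 183   7   7] [ 470.2 -275.1   22.6   17.3   89.9] z 64.9
scene blade 153 [325 143  29  23] [ 677.6 -356.8   37.4  128.1   82.2] z 17.1
scene blade 58 [359 191  20  16] [ 463.2 -268.9   90.2   23.7   86.8] z 19.5
scene blade 36 [338 130  19   8] [ 734.4 -461.8   68.2   35.1   45.4] z 19.6
side rail [537.6  88.6   0. ] [540.2 108.   17.3]
side block 
[... 266 characters left out ...]
77.3 -288.5   65. ] [ 475.9 -302.9   59.4]
bench z 0.0014890431399025017 0.0018719254487079943
side railtop 363 [269 267  85  14] [540.7 102.4  17.9 197.2  79.8] z 16.5
side railtop 49 [284 261  20   5] [578.8  66.9  46.   13.3   3.8] z 16.1
side blocktop 625 [284 225  26  38] [567.8  -1.2 145.8  45.6  79.6] z 27.2
side tape 133 [317 167  17  15] [ 477.2 -290.6   34.9   76.     8.8] z 53.4
side tapelock 41 [324 170   8   7] [ 473.3 -273.9   18.    26.7   11.4] z 65.6
side blade 262 [234 169  44   9] [ 680.6 -358.1   43.6  130.    82.2] z 17.9
side blade 56 [222 151  22   9] [ 748.6 -459.    78.    36.1   34. ] z 19.8
side blade 42 [317 178  17  13] [ 482.1 -278.5   32.6   75.7   44.5] z 20.5
```

```bash
cat >> h.py <<'E'
def plan(target, yaw_y=None, pos=None, rot=None):
    """target TCP xyz (m); yaw_y: world angle(rad) of tool y axis when pointing down. prints rx, then tool-frame shift mm (after the turn)"""
    s=env.get_state(); Rm=R.from_rotvec(s['ee_rot']).as_matrix() if rot is None else rot
    p=np.array(s['tcp_pos']) if pos is None else np.array(pos)
    if yaw_y is None: Rt=Rm
    else:
        x=np.array([0,0,-1.]); best=None
        for k in (0,np.pi):
            y=np.array([np.cos(yaw_y+k),np.sin(yaw_y+k),0]); Rc=np.stack([x,y,np.cross(x,y)],1)
            a=np.linalg.norm(R.from_matrix(Rm.T@Rc).as_rotvec())
            if best is None or a<best[0]: best=(a,Rc)
        Rt=best[1]
    rv=R.from_matrix(Rm.T@Rt).as_rotvec()
    print('t',s['time'],'turn',np.round(rv,4),'shift mm',np.round(Rt.T@(np.array(target)-p)*1000,1),'f',np.round(s['wrist_force'],1),'open',s['opening'])
    return Rt
E
python3 - <<'E'
from h import *
s=env.get_state();M=R.from_rotvec(s['ee_rot']).as_matrix();print(M.round(3))
im=load('wrist1');print('cam in tool',(M.T@(im['xyz']-s['tcp_pos'])).round(4),(M.T@im['rotation']).round(3))
plan([.470,-.29,.26],np.deg2rad(11))
E
```

```text
[[ 0.     0.279 -0.96 ]
 [-0.    -0.96  -0.279]
 [-1.     0.    -0.   ]]
cam in tool [-0.0823 -0.0007 -0.0765] [[ 0.    -0.272  0.962]
 [ 1.     0.001  0.   ]
 [-0.001  0.962  0.272]]
t 1.65 turn [-1.48  0.   -0.  ] shift mm [  42.8  344.8 -297.9] f [-0.2  0.3  0.2] open 0.9948490763888533
```

Call:
send_rows(
  steps=[
    {"rx": -0.165},
    {"rx": -0.165},
    {"rx": -0.165},
    {"rx": -0.165},
    {"rx": -0.165},
    {"rx": -0.165},
    {"rx": -0.165},
    {"rx": -0.165},
    {"rx": -0.16},
    {"x": 4.3,"y": 34.5,"z": -29.8,"gripper": 80},
    {"x": 4.3,"y": 34.5,"z": -29.8},
    {"x": 4.3,"y": 34.5,"z": -29.8},
    {"x": 4.3,"y": 34.5,"z": -29.8},
    {"x": 4.3,"y": 34.5,"z": -29.8},
    {"x": 4.3,"y": 34.5,"z": -29.8},
    {"x": 4.3,"y": 34.5,"z": -29.8},
    {"x": 4.3,"y": 34.5,"z": -29.8},
    {"x": 4.3,"y": 34.5,"z": -29.8},
    {"x": 4.3,"y": 34.5,"z": -29.8},
    {},
  ],
)

```text
invalid input at $.steps[0]: expected keys rx, ry, rz, x, y, z, gripper
```

```bash
python3 - <<'E'
from h import *
im=fix(save('wrist','wrist2.png'));W=cloud(im);z=W[...,2]
s=env.get_state();print(s['time'],s['tcp_pos'],s['joints'].round(2))
for t,h in [('tape_center',.027),('tape_front',.027),('hook',.0064),('lock_top',.065)]:
    for x in finder.tip_of('wrist',t)[:2]: print(t,np.round(x['location'],1),round(x['confidence'],2),np.round(ray(im,x['location'],h)*1000,1))
for nm,z0,z1 in [('top',.05,.057),('lock',.062,.068),('blade',.018,.024)]:
    m=(W[...,0]>.4)&(W[...,0]<.55)&(W[...,1]>-.36)&(W[...,1]<-.17)&(z>z0)&(z<z1)
    n,l,st,ce=cv2.connectedComponentsWithStats(m.astype(np.uint8))
    for i in np.argsort(-st[1:,4])[:2]+1: print(nm,st[i],rect(W[l==i]),np.median(z[l==i]))
E
```

```text
1.7 [ 0.18834028 -0.64821182  0.30275542] [-1.33  0.12  1.44  0.    1.58 -0.04]
```

View pics/wrist2.png

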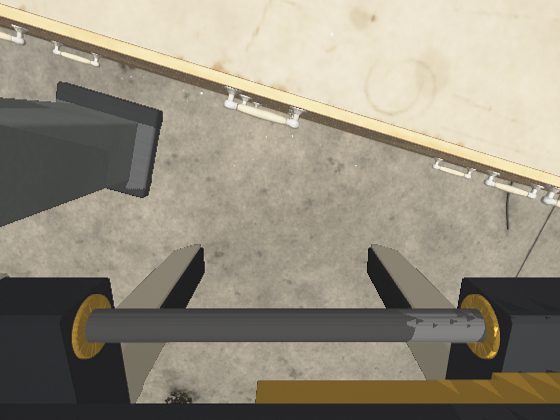

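The call was refused because every row needs all the keys, so the arm hasn't moved. The picture is the same as before. I'll resend it with complete rows.

Call:
send_rows(
  steps=[
    {"rx": -0.165,"ry": 0,"rz": 0,"x": 0,"y": 0,"z": 0,"gripper": 80},
    {"rx": -0.165,"ry": 0,"rz": 0,"x": 0,"y": 0,"z": 0,"gripper": 80},
    {"rx": -0.165,"ry": 0,"rz": 0,"x": 0,"y": 0,"z": 0,"gripper": 80},
    {"rx": -0.165,"ry": 0,"rz": 0,"x": 0,"y": 0,"z": 0,"gripper": 80},
    {"rx": -0.165,"ry": 0,"rz": 0,"x": 0,"y": 0,"z": 0,"gripper": 80},
    {"rx": -0.165,"ry": 0,"rz": 0,"x": 0,"y": 0,"z": 0,"gripper": 80},
    {"rx": -0.165,"ry": 0,"rz": 0,"x": 0,"y": 0,"z": 0,"gripper": 80},
    {"rx": -0.165,"ry": 0,"rz": 0,"x": 0,"y": 0,"z": 0,"gripper": 80},
    {"rx": -0.16,"ry": 0,"rz": 0,"x": 0,"y": 0,"z": 0,"gripper": 80},
    {"rx": 0,"ry": 0,"rz": 0,"x": 4.3,"y": 34.5,"z": -29.8,"gripper": 80},
    {"rx": 0,"ry": 0,"rz": 0,"x": 4.3,"y": 34.5,"z": -29.8,"gripper": 80},
    {"rx": 0,"ry": 0,"rz": 0,"x": 4.3,"y": 34.5,"z": -29.8,"gripper": 80},
    {"rx": 0,"ry": 0,"rz": 0,"x": 4.3,"y": 34.5,"z": -29.8,"gripper": 80},
    {"rx": 0,"ry": 0,"rz": 0,"x": 4.3,"y": 34.5,"z": -29.8,"gripper": 80},
    {"rx": 0,"ry": 0,"rz": 0,"x": 4.3,"y": 34.5,"z": -29.8,"gripper": 80},
    {"rx": 0,"ry": 0,"rz": 0,"x": 4.3,"y": 34.5,"z": -29.8,"gripper": 80},
    {"rx": 0,"ry": 0,"rz": 0,"x": 4.3,"y": 34.5,"z": -29.8,"gripper": 80},
    {"rx": 0,"ry": 0,"rz": 0,"x": 4.3,"y": 34.5,"z": -29.8,"gripper": 80},
    {"rx": 0,"ry": 0,"rz": 0,"x": 4.3,"y": 34.5,"z": -29.8,"gripper": 80},
    {"rx": 0,"ry": 0,"rz": 0,"x": 0,"y": 0,"z": 0,"gripper": 80},
  ],
)

```text
time: 4.4
tcp_pos: [0.4714, -0.2878, 0.2595]
ee_rot: [1.065, 1.296, -1.064]
wrist_force: [-0.3, -0.2, -0.1]
opening: 0.861
```

```bash
python3 - <<'E'
from h import *
im=fix(save('wrist','wrist3.png'));W=cloud(im);z=W[...,2]
s=env.get_state();print(s['time'],s['tcp_pos'],s['joints'].round(2))
for t,h in [('tape_center',.027),('tape_front',.027),('hook',.0064),('lock_top',.065)]:
    for x in finder.tip_of('wrist',t)[:2]: print(t,np.round(x['location'],1),round(x['confidence'],2),np.round(ray(im,x['location'],h)*1000,1))
for nm,z0,z1 in [('top',.05,.057),('lock',.062,.068),('blade',.018,.024)]:
    m=(W[...,0]>.4)&(W[...,0]<.55)&(W[...,1]>-.36)&(W[...,1]<-.17)&(z>z0)&(z<z1)
    n,l,st,ce=cv2.connectedComponentsWithStats(m.astype(np.uint8))
    for i in np.argsort(-st[1:,4])[:2]+1: print(nm,st[i],rect(W[l==i]),np.median(z[l==i]))
E
```

```text
4.45 [ 0.47064204 -0.2889826   0.25969166] [-0.6  -0.14  1.76 -0.    1.52 -0.79]
tape_center [289.  201.6] 0.96 [ 476.4 -289.7   27. ]
tape_front [289.7 171.5] 0.97 [ 471.  -259.2   27. ]
hook [287.4 139.3] 0.89 [ 462.9 -229.9    6.4]
lock_top [287.5 200.4] 0.93 [ 472.5 -279.6   65. ]
top [ 270  174   37   73 1870] ((475.95184326171875, -293.5068664550781), (34.23813247680664, 71.88368225097656), 13.486812591552734) 0.05322476174239349
lock [278 184  20  25 476] ((471.80462646484375, -276.0813903808594), (17.244510650634766, 22.44104766845703), 11.557204246520996) 0.06517541887580572
blade [278 137  21  32 481] ((465.54583740234375, -242.14505004882812), (19.257431030273438, 30.30393409729004), 15.17779541015625) 0.021646233590733865
blade [274 167   3   4   5] ((456.4921569824219, -260.0091857910156), (4.168696403503418, 1.0406547784805298), 69.90351104736328) 0.023763961332955552
```

View pics/wrist3.png

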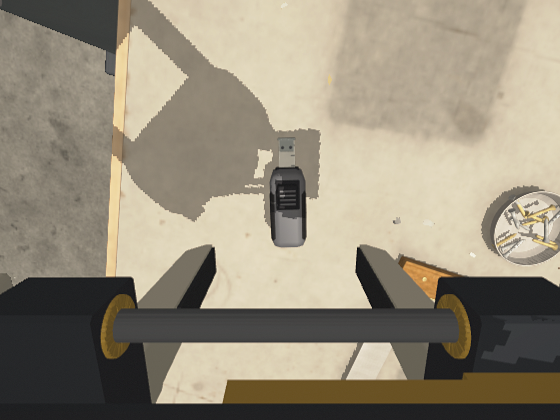

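```bash
python3 - <<'E'
from h import *
W=cloud(load('wrist3'))
for u,v in [(400,258),(420,262),(450,272),(370,350),(397,219)]: print(u,v,W[v,u].round(3))
plan([.4756,-.293,.093],np.deg2rad(11.8))
E
```

```text
400 258 [ 0.618 -0.337  0.002]
420 262 [ 0.64  -0.336  0.006]
450 272 [ 0.678 -0.341  0.006]
370 350 [ 0.615 -0.462  0.008]
397 219 [ 0.599 -0.291  0.007]
t 4.65 turn [-0.0151  0.0002 -0.0001] shift mm [166.9   5.3   3.5] f [-0.9  0.1 -0.7] open 0.8631623722659248
```

Call:
send_rows(
  steps=[
    {"rx": -0.015,"ry": 0,"rz": 0,"x": 30,"y": 5.3,"z": 3.5,"gripper": 65},
    {"rx": 0,"ry": 0,"rz": 0,"x": 35,"y": 0,"z": 0,"gripper": 65},
    {"rx": 0,"ry": 0,"rz": 0,"x": 35,"y": 0,"z": 0,"gripper": 65},
    {"rx": 0,"ry": 0,"rz": 0,"x": 35,"y": 0,"z": 0,"gripper": 65},
    {"rx": 0,"ry": 0,"rz": 0,"x": 20,"y": 0,"z": 0,"gripper": 65},
    {"rx": 0,"ry": 0,"rz": 0,"x": 12,"y": 0,"z": 0,"gripper": 65},
    {"rx": 0,"ry": 0,"rz": 0,"x": 0,"y": 0,"z": 0,"gripper": 65},
    {"rx": 0,"ry": 0,"rz": 0,"x": 0,"y": 0,"z": 0,"gripper": 65},
  ],
)

```text
time: 5.65
tcp_pos: [0.4764, -0.2926, 0.0939]
ee_rot: [1.055, 1.298, -1.055]
wrist_force: [-0.6, -0.5, 0.1]
opening: 0.699
```

```bash
python3 - <<'E'
from h import *
im=fix(save('wrist','wrist4.png'))
plan([.4756,-.293,.093],np.deg2rad(11.8))
E
```

```text
t 5.7 turn [ 0.0011  0.0012 -0.0011] shift mm [ 0.9 -0.9  0.3] f [0.5 1.2 0.2] open 0.6938983321704586
```

View pics/wrist4.png

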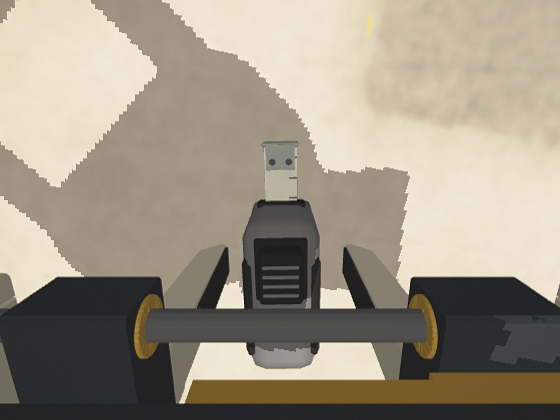

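The case sits centred between the fingers, spanning columns 245–320, with the blade straight ahead at (281,170). I'll grip it now and lift.

Call:
send_rows(
  force=35,
  steps=[
    {"rx": 0,"ry": 0,"rz": 0,"x": 0,"y": -0.8,"z": 0,"gripper": 25},
    {"rx": 0,"ry": 0,"rz": 0,"x": 0,"y": 0,"z": 0,"gripper": 25},
    {"rx": 0,"ry": 0,"rz": 0,"x": 0,"y": 0,"z": 0,"gripper": 25},
    {"rx": 0,"ry": 0,"rz": 0,"x": 0,"y": 0,"z": 0,"gripper": 25},
    {"rx": 0,"ry": 0,"rz": 0,"x": 0,"y": 0,"z": 0,"gripper": 25},
    {"rx": 0,"ry": 0,"rz": 0,"x": 0,"y": 0,"z": 0,"gripper": 25},
  ],
)

```text
time: 6.45
tcp_pos: [0.4752, -0.2924, 0.0928]
ee_rot: [1.055, 1.3, -1.055]
wrist_force: [-2.1, -0.1, 2.9]
opening: 0.365
```

```bash
python3 - <<'E'
from h import *
im=fix(save('wrist','wrist5.png'));W=cloud(im);z=W[...,2]
s=env.get_state();M=R.from_rotvec(s['ee_rot']).as_matrix();print(s['opening'],s['tcp_pos'],M.round(3).tolist())
for t,h in [('tape_center',.027),('tape_front',.027),('hook',.0064),('lock_top',.065)]:
    for x in finder.tip_of('wrist',t)[:1]:
        p=ray(im,x['location'],h); print(t,np.round(x['location'],1),round(x['confidence'],2),np.round(p*1000,1),'tool',(M.T@(p-s['tcp_pos'])*1000).round(1))
for nm,z0,z1 in [('top',.05,.057),('lock',.062,.068),('blade',.018,.024)]:
    m=(W[...,0]>.4)&(W[...,0]<.55)&(W[...,1]>-.36)&(W[...,1]<-.17)&(z>z0)&(z<z1)
    n,l,st,ce=cv2.connectedComponentsWithStats(m.astype(np.uint8))
    for i in np.argsort(-st[1:,4])[:1]+1:
        Q=(W[l==i]-s['tcp_pos'])@M*1000; print(nm,st[i],rect(W[l==i]),np.median(z[l==i]),'tool min/max',np.percentile(Q,[1,99],axis=0).round(1).tolist())
E
```

```text
0.3643264082200537 [ 0.47518159 -0.2924453   0.09282363] [[-0.0, 0.979, 0.206], [-0.0, 0.206, -0.979], [-1.0, -0.0, -0.0]]
tape_front [282.4 208.3] 0.72 [ 467.2 -257.6   27. ] tool [ 65.8  -0.6 -35.8]
hook [285.3 150.3] 0.56 [ 463.2 -231.9    6.4] tool [ 86.4   0.7 -61.7]
top [ 218  225  135   83 3767] ((473.0302734375, -279.5111389160156), (46.60628128051758, 46.96888732910156), 54.5687370300293) 0.05260284448695031 tool min/max [[35.9, -25.8, -34.3], [42.7, 27.3, 2.0]]
lock [ 262  253   47   54 2396] ((472.4643859863281, -276.00604248046875), (17.948938369750977, 22.706798553466797), 12.903369903564453) 0.06521967446197605 tool min/max [[26.1, -8.1, -27.5], [30.3, 9.5, -6.2]]
blade [ 262  143   47   64 2012] ((465.04376220703125, -242.29608154296875), (23.143625259399414, 30.4167423248291), 13.027127265930176) 0.02172597352171461 tool min/max [[69.1, -8.4, -66.2], [73.3, 9.1, -37.4]]
```

View pics/wrist5.png

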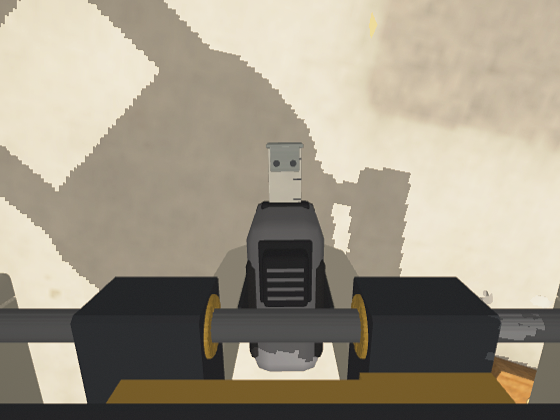

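The case is gripped, about 1.3 mm behind the grip centre. The blade is in, with the hook at (285,145). I'll lift and move to a viewing station.

```bash
python3 - <<'E'
from h import *
plan([.4955,-.0278,.32],np.deg2rad(-10.1))
E
```

```text
t 6.7 turn [3.833e-01 0.000e+00 2.000e-04] shift mm [-227.2  -26.4 -264.1] f [-3.8  0.8  4.1] open 0.36193918775981904
```

Call:
send_rows(
  steps=[
    {"rx": 0,"ry": 0,"rz": 0,"x": -15,"y": 0,"z": 0,"gripper": 25},
    {"rx": 0,"ry": 0,"rz": 0,"x": -30,"y": 0,"z": 0,"gripper": 25},
    {"rx": 0.128,"ry": 0,"rz": 0,"x": -30,"y": 0,"z": 0,"gripper": 25},
    {"rx": 0.128,"ry": 0,"rz": 0,"x": -30,"y": 0,"z": 0,"gripper": 25},
    {"rx": 0.127,"ry": 0,"rz": 0,"x": -30,"y": 0,"z": 0,"gripper": 25},
    {"rx": 0,"ry": 0,"rz": 0,"x": -15,"y": -3.5,"z": -34,"gripper": 25},
    {"rx": 0,"ry": 0,"rz": 0,"x": -15,"y": -3.5,"z": -34,"gripper": 25},
    {"rx": 0,"ry": 0,"rz": 0,"x": -15,"y": -3.5,"z": -34,"gripper": 25},
    {"rx": 0,"ry": 0,"rz": 0,"x": -15,"y": -3.5,"z": -34,"gripper": 25},
    {"rx": 0,"ry": 0,"rz": 0,"x": -15,"y": -3.5,"z": -34,"gripper": 25},
    {"rx": 0,"ry": 0,"rz": 0,"x": -10,"y": -3.5,"z": -34,"gripper": 25},
    {"rx": 0,"ry": 0,"rz": 0,"x": -7,"y": -3.5,"z": -34,"gripper": 25},
    {"rx": 0,"ry": 0,"rz": 0,"x": 0,"y": -2,"z": -26,"gripper": 25},
    {"rx": 0,"ry": 0,"rz": 0,"x": 0,"y": 0,"z": 0,"gripper": 25},
    {"rx": 0,"ry": 0,"rz": 0,"x": 0,"y": 0,"z": 0,"gripper": 25},
    {"rx": 0,"ry": 0,"rz": 0,"x": 0,"y": 0,"z": 0,"gripper": 25},
  ],
)

```text
time: 8.7
tcp_pos: [0.4953, -0.0285, 0.3198]
ee_rot: [1.338, 1.12, -1.338]
wrist_force: [0.1, -0.2, -5.3]
opening: 0.361
```

```bash
python3 - <<'E'
from h import *
im=fix(save('wrist','wrist6.png'));W=cloud(im);z=W[...,2]
s=env.get_state();print(s['time'],s['tcp_pos'],s['qvel'].round(3),R.from_rotvec(s['ee_rot']).as_matrix().round(4).tolist())
for t,h in [('rail',0),('block',0),('block_end',.013)]:
    for x in finder.tip_of('wrist',t)[:1]: print(t,np.round(x['location'],1),round(x['confidence'],2),np.round(ray(im,x['location'],h)*1000,1))
for nm,z0,z1 in [('rail',.013,.019),('block',.0225,.030)]:
    m=(W[...,0]>.38)&(W[...,0]<.75)&(W[...,1]>-.15)&(W[...,1]<.25)&(z>z0)&(z<z1)
    n,l,st,ce=cv2.connectedComponentsWithStats(m.astype(np.uint8))
    for i in np.argsort(-st[1:,4])[:1]+1: print(nm,st[i],rect(W[l==i]),np.median(z[l==i]))
E
```

```text
8.75 [ 0.49528439 -0.02845182  0.31977695] [0.002 0.    0.001 0.    0.001 0.001] [[-0.0001, 0.9844, -0.1759], [-0.0, -0.1759, -0.9844], [-1.0, -0.0001, 0.0]]
rail [302.9  65.6] 0.69 [540.3 104.8   0. ]
block [336.9 150.8] 0.94 [5.665e+02 4.000e-01 0.000e+00]
block_end [338.3 210.5] 0.92 [556.5 -73.   13. ]
rail [ 216   62  178   10 1755] ((540.9884033203125, 101.35853576660156), (9.880640983581543, 199.9625701904297), 79.87844848632812) 0.0161798862341051
block [ 321   91   44  120 4609] ((568.06591796875, -0.7624053955078125), (138.23289489746094, 45.51064682006836), 79.73999786376953) 0.026246058048934928
```

View pics/wrist6.png

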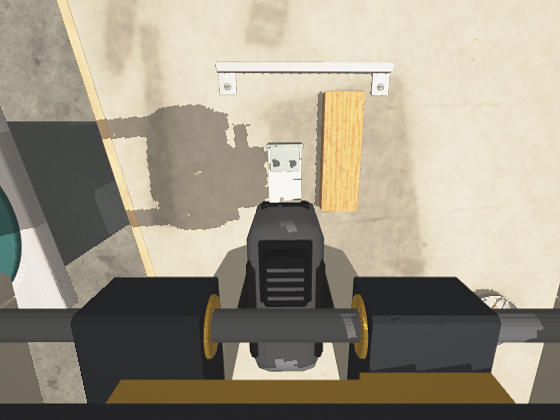

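The view shows the rail along rows 62–72, columns 216–394, and the block in columns 321–365 with its free end at row 211. The sizes match: rail 200 x 10, x offset 44.6, gap 21 mm. Next is the hooking pose.

```bash
python3 - <<'E'
from h import *
plan([.4775,.0582,.140],np.deg2rad(-10.15))
E
```

```text
t 8.9 turn [0.0005 0.     0.0001] shift mm [179.7 -32.8 -82. ] f [-0.7  1.3 -5. ] open 0.36400321487374676
```

Call:
send_rows(
  steps=[
    {"rx": 0,"ry": 0,"rz": 0,"x": 15,"y": -11,"z": -27,"gripper": 25},
    {"rx": 0,"ry": 0,"rz": 0,"x": 30,"y": -11,"z": -27,"gripper": 25},
    {"rx": 0,"ry": 0,"rz": 0,"x": 35,"y": -10.8,"z": -28,"gripper": 25},
    {"rx": 0,"ry": 0,"rz": 0,"x": 35,"y": 0,"z": 0,"gripper": 25},
    {"rx": 0,"ry": 0,"rz": 0,"x": 35,"y": 0,"z": 0,"gripper": 25},
    {"rx": 0,"ry": 0,"rz": 0,"x": 20,"y": 0,"z": 0,"gripper": 25},
    {"rx": 0,"ry": 0,"rz": 0,"x": 9.7,"y": 0,"z": 0,"gripper": 25},
    {"rx": 0,"ry": 0,"rz": 0,"x": 0,"y": 0,"z": 0,"gripper": 25},
    {"rx": 0,"ry": 0,"rz": 0,"x": 0,"y": 0,"z": 0,"gripper": 25},
  ],
)

```text
time: 10.02
tcp_pos: [0.4779, 0.0586, 0.1413]
ee_rot: [1.339, 1.12, -1.336]
wrist_force: [0.0, 0.1, -4.7]
opening: 0.365
```

```bash
python3 - <<'E'
from h import *
im=fix(save('wrist','wrist7.png'));W=cloud(im);z=W[...,2]
plan([.4775,.0582,.094],np.deg2rad(-10.15))
s=env.get_state();print(s['tcp_pos'])
x=finder.tip_of('wrist','hook')[:1];print(x,ray(im,x[0]['location'],.0535) if x else '')
O=np.array([.541,.1014]);X=np.array([.9844,-.1757]);Y=np.array([.1757,.9844])
Q=W[...,:2]-O; a=Q@X;b=Q@Y
m=(z>.012)&(z<.02)&(abs(a)<.1)&(abs(b)<.03); print('rail b',np.percentile(b[m],[2,50,98]),m.sum())
m=(z>.055)&(z<.075)&(abs(a+.055)<.03)&(b>-.03)&(b<.05); print('blade a',np.percentile(a[m],[2,98]),'b',np.percentile(b[m],[2,98]),m.sum(),np.median(z[m]))
E
```

```text
t 10.075 turn [ 0.0011 -0.0004 -0.0015] shift mm [47.2 -0.3  0.5] f [ 0.   0.1 -4.3] open 0.3622688496114871
[0.47789337 0.05860679 0.14118882]
[{'location': [287.2, 142.8], 'confidence': 0.79}] [0.49097505 0.12305899 0.0535    ]
rail b [-2.62105217e-02  2.02489676e-05  5.01039552e-03] 4502
blade a [-0.06557735 -0.0424522 ] b [-0.01895162  0.01325696] 2364 0.07020691934960935
```

View pics/wrist7.png

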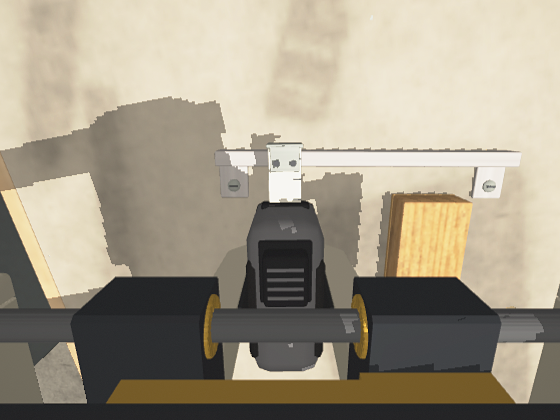

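The hook's outer edge is 13.3 mm from the rail centre line, so its inner face is about 6 mm past the rail's outer face. I'll lower it.

Call:
send_rows(
  steps=[
    {"rx": 0,"ry": 0,"rz": 0,"x": 15,"y": 0,"z": 0,"gripper": 25},
    {"rx": 0,"ry": 0,"rz": 0,"x": 15,"y": 0,"z": 0,"gripper": 25},
    {"rx": 0,"ry": 0,"rz": 0,"x": 10,"y": 0,"z": 0,"gripper": 25},
    {"rx": 0,"ry": 0,"rz": 0,"x": 6,"y": 0,"z": 0,"gripper": 25},
    {"rx": 0,"ry": 0,"rz": 0,"x": 0,"y": 0,"z": 0,"gripper": 25},
    {"rx": 0,"ry": 0,"rz": 0,"x": 0,"y": 0,"z": 0,"gripper": 25},
    {"rx": 0,"ry": 0,"rz": 0,"x": 0,"y": 0,"z": 0,"gripper": 25},
  ],
)

```text
time: 11.0
tcp_pos: [0.4775, 0.0586, 0.0944]
ee_rot: [1.338, 1.12, -1.337]
wrist_force: [0.0, -0.8, -5.2]
opening: 0.365
```

```bash
python3 - <<'E'
from h import *
im=fix(save('side','side8.png'));cv2.imwrite('pics/side8c.png',cv2.resize(im['pixels'][200:330,230:400,::-1],None,fx=4,fy=4,interpolation=cv2.INTER_CUBIC))
save('wrist','wrist8.png')
s=env.get_state();print(s['tcp_pos'],s['wrist_force'])
O=np.array([.541,.1014]);X=np.array([.9844,-.1757]);Y=np.array([.1757,.9844])
t=O-.055*X-.1645*Y-.038*Y+.0*Y; print(t)
E
```

```text
[0.47749848 0.05861815 0.09426122] [ 0.14947479 -0.46611547 -4.30219578]
[ 0.45127875 -0.0882775 ]
```

View pics/side8c.png

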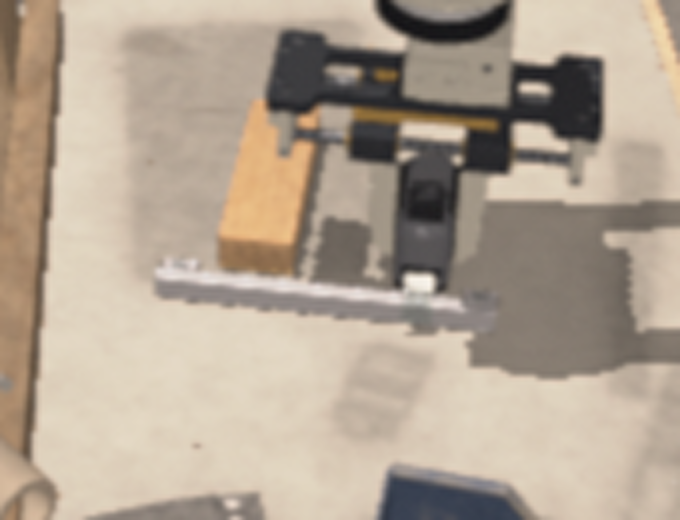

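View pics/wrist8.png

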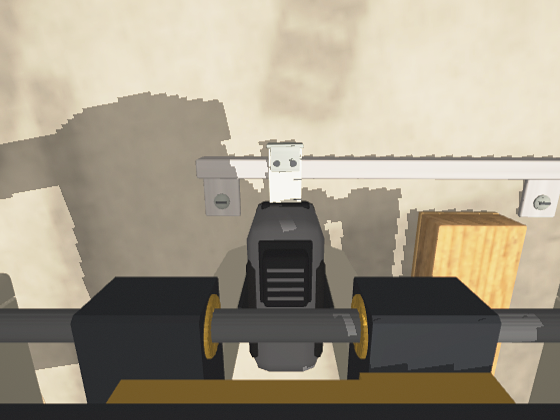

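The hook is over the rail: the side view shows it past the outer face, and the wrist view shows it at (284,145) beyond the rail. I'll back away slowly.

Call:
send_rows(
  steps=[
    {"rx": 0,"ry": 0,"rz": 0,"x": 0,"y": 0,"z": 5,"gripper": 25},
    {"rx": 0,"ry": 0,"rz": 0,"x": 0,"y": 0,"z": 5,"gripper": 25},
    {"rx": 0,"ry": 0,"rz": 0,"x": 0,"y": 0,"z": 8,"gripper": 25},
    {"rx": 0,"ry": 0,"rz": 0,"x": 0,"y": 0,"z": 12,"gripper": 25},
    {"rx": 0,"ry": 0,"rz": 0,"x": 0,"y": 0,"z": 15,"gripper": 25},
    {"rx": 0,"ry": 0,"rz": 0,"x": 0,"y": 0,"z": 15,"gripper": 25},
    {"rx": 0,"ry": 0,"rz": 0,"x": 0,"y": 0,"z": 15,"gripper": 25},
    {"rx": 0,"ry": 0,"rz": 0,"x": 0,"y": 0,"z": 15,"gripper": 25},
    {"rx": 0,"ry": 0,"rz": 0,"x": 0,"y": 0,"z": 15,"gripper": 25},
    {"rx": 0,"ry": 0,"rz": 0,"x": 0,"y": 0,"z": 15,"gripper": 25},
    {"rx": 0,"ry": 0,"rz": 0,"x": 0,"y": 0,"z": 13,"gripper": 25},
    {"rx": 0,"ry": 0,"rz": 0,"x": 0,"y": 0,"z": 10,"gripper": 25},
    {"rx": 0,"ry": 0,"rz": 0,"x": 0,"y": 0,"z": 5,"gripper": 25},
    {"rx": 0,"ry": 0,"rz": 0,"x": 0,"y": 0,"z": 0,"gripper": 25},
    {"rx": 0,"ry": 0,"rz": 0,"x": 0,"y": 0,"z": 0,"gripper": 25},
  ],
)

```text
time: 12.98
tcp_pos: [0.4515, -0.0869, 0.094]
ee_rot: [1.337, 1.121, -1.338]
wrist_force: [1.6, 3.0, -5.6]
opening: 0.363
```

```bash
cat > m.py <<'E'
from h import *
import sys
n=sys.argv[1]
O=np.array([.541,.1014]);X=np.array([.9844,-.1757]);Y=np.array([.1757,.9844])
s=env.get_state();q=s['tcp_pos'][:2]-O;print(s['time'],'tcp rail',(q@X).round(4),(q@Y).round(4),s['tcp_pos'][2],s['wrist_force'].round(1))
for c in ['wrist','side','scene']:
    im=fix(save(c,c+n+'.png'));W=cloud(im);z=W[...,2]
    for t,h in [('block_end',.013),('tape_front',.028),('lock_top',.066),('hook',.0075)]:
        for x in finder.tip_of(c,t)[:1]:
            p=ray(im,x['location'],h)[:2]-O;print(c,t,np.round(x['location'],1),round(x['confidence'],2),'rail xy',(p@X*1000).round(1),(p@Y*1000).round(1))
    Q=W[...,:2]-O;a=Q@X;b=Q@Y
    m=(z>.0225)&(z<.03)&(a>.027)&(a<.063)&(b<0)&(b>-.2); print(c,'block b',np.percentile(b[m],[.5,99.5]).round(4) if m.any() else '')
    m=(z>.0605)&(z<.068)&(a>-.085)&(a<-.025)&(b<-.1)&(b>-.22)
    if m.sum()>5: print(c,'lock',rect(np.stack([a[m],b[m]],1)))
    m=(z>.048)&(z<.0585)&(abs(a+.055)<.012)&(b<-.1)&(b>-.25)
    if m.sum()>5: print(c,'casetop b',np.percentile(b[m],[1,99]).round(4),m.sum())
    m=(z>.018)&(z<.028)&(abs(a+.055)<.02)&(b<.03)&(b>-.2)
    if m.sum()>5: print(c,'blade b',np.percentile(b[m],[1,99]).round(4),'a',np.percentile(a[m],[1,50,99]).round(4))
    m=(z>.012)&(z<.02)&(abs(a)<.1)&(abs(b)<.02)
    if m.sum()>5: print(c,'rail b',np.percentile(b[m],[1,99]).round(4))
im=load('side'+n);cv2.imwrite('pics/side%sc.png'%n,cv2.resize(im['pixels'][190:310,230:390,::-1],None,fx=4,fy=4,interpolation=cv2.INTER_CUBIC))
E
python3 m.py 9
```

```text
12.975 tcp rail -0.055 -0.2011 0.09402715355007255 [ 1.6  3.  -5.6]
wrist block_end [470.  203.3] 0.95 rail xy 43.8 -166.3
wrist tape_front [287.7 208.3] 0.69 rail xy -53.4 -165.1
wrist lock_top [287.5 286.2] 0.79 rail xy -53.7 -186.0
wrist block b [-0.1653 -0.0761]
wrist lock ((-54.59406280517578, -184.94557189941406), (54.18769073486328, 24.728532791137695), 0.35220932960510254)
wrist casetop b [-0.2369 -0.1653] 3685
wrist blade b [-0.1651 -0.0754] a [-0.0638 -0.0548 -0.0457]
side block_end [301.3 227.9] 0.98 rail xy 44.6 -173.9
side tape_front [337.9 228.4] 0.81 rail xy -50.8 -166.4
side lock_top [339.4 212. ] 0.61 rail xy -50.9 -185.6
side hook [332.3 279.9] 0.75 rail xy -52.0 8.0
side block b [-0.165  -0.0243]
side lock ((-56.02555847167969, -181.26202392578125), (58.664085388183594, 30.503602981567383), 1.8602252006530762)
side casetop b [-0.2356 -0.1639] 102
side blade b [-0.1924  0.0076] a [-0.0712 -0.0548 -0.037 ]
side rail b [-0.0064  0.0079]
scene block_end [308.6 213.9] 0.69 rail xy 43.7 -174.9
scene tape_front [326.4 233. ] 0.82 rail xy -59.6 -169.9
scene lock_top [328.3 223.1] 0.56 rail xy -55.0 -178.0
scene hook [281.6 259.7] 0.66 rail xy -55.4 -9.9
scene block b [-0.1648 -0.0257]
scene lock ((-54.924049377441406, -181.3286895751953), (18.258869171142578, 55.95861053466797), 88.372802734375)
scene casetop b [-0.1874 -0.1649] 33
scene blade b [-0.1875  0.007 ] a [-0.0722 -0.0567 -0.0472]
scene rail b [-0.0144  0.0072]
```

View pics/wrist9.png

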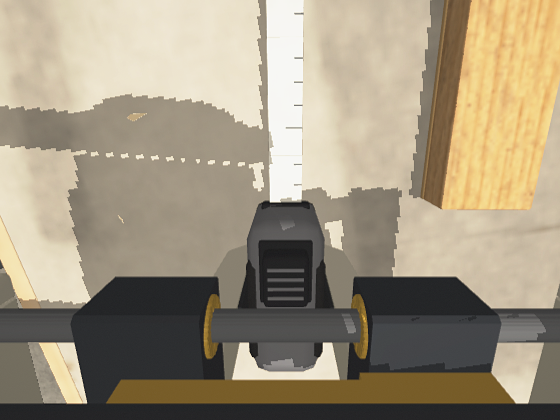

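View pics/side9c.png

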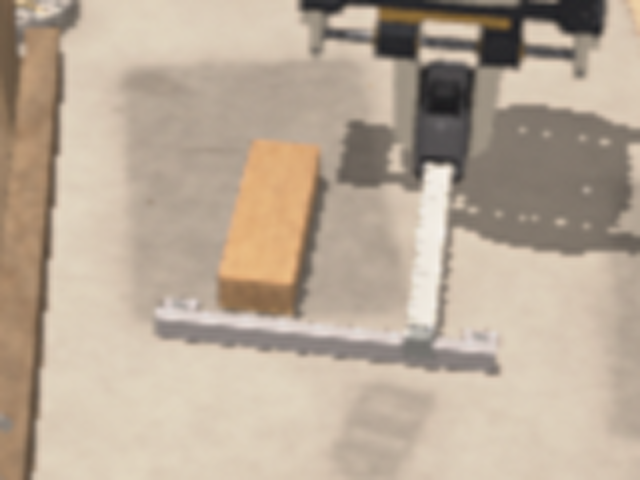

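```bash
python3 - <<'E'
from h import *
O=np.array([.541,.1014]);X=np.array([.9844,-.1757]);Y=np.array([.1757,.9844])
im=load('wrist9');p=im['pixels'].astype(int)
# block end edge : columns, find wood->bench transition
hsv=cv2.cvtColor(im['pixels'],cv2.COLOR_RGB2HSV)
for c in [455,480,500,520]:
    print(c,[(r,hsv[r,c,1]) for r in range(200,216,1)])
for r in [208.5,209.5]:
    q=ray(im,(490,r),.026)[:2]-O;print('end',q@X,q@Y)
for r in [201,203,205]:
  for z in (.0215,.03):
    q=ray(im,(285,r),z)[:2]-O;print('front',r,z,q@Y)
W=cloud(im);Q=W[...,:2]-O;a=Q@X;b=Q@Y;z=W[...,2]
m=(z>.064)&(z<.069)&(abs(a+.055)<.012)&(b<-.15);print('lock b',np.percentile(b[m],[1,99]),np.median(z[m]))
for r in range(196,222,2): print(r,b[r,285].round(4),z[r,285].round(4), '|',b[r,490].round(4),z[r,490].round(4))
E
```

```text
455 [(200, np.uint8(122)), (201, np.uint8(119)), (202, np.uint8(118)), (203, np.uint8(117)), (204, np.uint8(117)), (205, np.uint8(117)), (206, np.uint8(118)), (207, np.uint8(120)), (208, np.uint8(122)), (209, np.uint8(79)), (210, np.uint8(52)), (211, np.uint8(49)), (212, np.uint8(50)), (213, np.uint8(47)), (214, np.uint8(46)), (215, np.uint8(46))]
480 [(200, np.uint8(123)), (201, np.uint8(121)), (202, np.uint8(118)), (203, np.uint8(114)), (204, np.uint8(112)), (205, np.uint8(108)), (206, np.uint8(105)), (207, np.uint8(105)), (208, np.uint8(112)), (209, np.uint8(102)), (210, np.uint8(55)), (211, np.uint8(48)), (212, np.uint8(48)), (213, np.uint8(50)), (214, np.uint8(49)), (215, np.uint8(50))]
500 [(200, np.uint8(123)), (201, np.uint8(120)), (202, np.uint8(116)), (203, np.uint8(112)), (204, np.uint8(111)), (205, np.uint8(109)), (206, np.uint8(107)), (207, np.uint8(108)), (208, np.uint8(116)), (209, np.uint8(103)), (210, np.uint8(53)), (211, np.uint8(46)), (212, np.uint8(48)), (213, np.uint8(48)), (214, np.uint8(46)), (215, np.uint8(48))]
520 [(200, np.uint8(108)), (201, np.uint8(107)),
[... 429 characters left out ...]
33
front 201 0.03 -0.16093556469093
front 203 0.0215 -0.16410123423126924
front 203 0.03 -0.16191821658886696
front 205 0.0215 -0.16514466789130597
front 205 0.03 -0.16290436477280384
lock b [-0.19469407 -0.17343786] 0.06646278235310843
196 -0.1601 0.0231 | -0.1592 0.0261
198 -0.1614 0.022 | -0.1601 0.0267
200 -0.1625 0.0218 | -0.1615 0.0251
202 -0.163 0.0237 | -0.1621 0.0267
204 -0.1637 0.025 | -0.1633 0.0258
206 -0.1646 0.0255 | -0.1642 0.0266
208 -0.1646 0.0294 | -0.1655 0.0255
210 -0.1646 0.0329 | -0.1733 0.0013
212 -0.1641 0.0379 | -0.1749 -0.0001
214 -0.1642 0.041 | -0.1759 0.0004
216 -0.1642 0.0438 | -0.177 0.0009
218 -0.1644 0.0461 | -0.1783 0.0004
220 -0.1648 0.0479 | -0.1795 0.0006
```

Front face is at -164.3 and block end at -165.9 (same camera), so I'll back another 1.6 mm and set the case down.

Call:
send_rows(
  steps=[
    {"rx": 0,"ry": 0,"rz": 0,"x": 0,"y": 0,"z": 1.6,"gripper": 25},
    {"rx": 0,"ry": 0,"rz": 0,"x": 0,"y": 0,"z": 0,"gripper": 25},
    {"rx": 0,"ry": 0,"rz": 0,"x": 1,"y": 0,"z": 0,"gripper": 25},
    {"rx": 0,"ry": 0,"rz": 0,"x": 0.5,"y": 0,"z": 0,"gripper": 25},
    {"rx": 0,"ry": 0,"rz": 0,"x": 0,"y": 0,"z": 0,"gripper": 25},
    {"rx": 0,"ry": 0,"rz": 0,"x": 0,"y": 0,"z": 0,"gripper": 25},
  ],
)

```text
time: 14.48
tcp_pos: [0.4512, -0.0887, 0.0928]
ee_rot: [1.338, 1.121, -1.338]
wrist_force: [-2.6, 3.7, 3.4]
opening: 0.358
```

```bash
cat > m2.py <<'E'
from h import *
import sys
n=sys.argv[1]
O=np.array([.541,.1014]);X=np.array([.9844,-.1757]);Y=np.array([.1757,.9844])
s=env.get_state();q=s['tcp_pos'][:2]-O;print(s['time'],'tcp rail',(q@X).round(4),(q@Y).round(4),s['tcp_pos'][2],s['wrist_force'].round(1))
im=fix(save('wrist','wrist'+n+'.png'));W=cloud(im);z=W[...,2]
Q=W[...,:2]-O;a=Q@X;b=Q@Y
m=(z>.0235)&(z<.029)&(a>.03)&(a<.06)&(b<0)&(b>-.2)
print('block end by col',np.median([b[:,c][m[:,c]].min() for c in range(560) if m[:,c].sum()>30]).round(4))
m=(z>.029)&(z<.046)&(abs(a+.055)<.008)&(b<-.1)&(b>-.18);print('front',np.percentile(b[m],[10,50,90]).round(4),m.sum())
m=(z>.0615)&(z<.069)&(abs(a+.055)<.013)&(b<-.15)&(b>-.205);print('lock a,b',np.percentile(a[m],[1,99]),np.percentile(b[m],[1,99]),np.median(z[m]),'pctl z',np.percentile(z[m],[5,95]))
m=(z>.018)&(z<.026)&(abs(a+.055)<.02)&(b>-.15)&(b<.03)
for lo in (-.15,-.12,-.09,-.06,-.03): 
    k=m&(b>lo)&(b<lo+.03); print('blade a mid',lo,((np.percentile(a[k],1)+np.percentile(a[k],99))/2).round(4) if k.sum()>20 else None)
E
python3 m2.py 10
```

```text
14.475 tcp rail -0.055 -0.2029 0.0927810730589405 [-2.6  3.7  3.4]
block end by col -0.1658
front [-0.1667 -0.1664 -0.1662] 399
lock a,b [-0.06331971 -0.04582924] [-0.19647944 -0.17520652] 0.06519032946886949 pctl z [0.06334662 0.06630941]
blade a mid -0.15 -0.0549
blade a mid -0.12 -0.055
blade a mid -0.09 -0.0553
blade a mid -0.06 None
blade a mid -0.03 None
```

Front and block end agree within about 0.5 mm, and the case is standing with 8 N of bench contact. I'll release it and rise.

Call:
send_rows(
  steps=[
    {"rx": 0,"ry": 0,"rz": 0,"x": 0,"y": 0,"z": 0,"gripper": 40},
    {"rx": 0,"ry": 0,"rz": 0,"x": 0,"y": 0,"z": 0,"gripper": 55},
    {"rx": 0,"ry": 0,"rz": 0,"x": 0,"y": 0,"z": 0,"gripper": 55},
    {"rx": 0,"ry": 0,"rz": 0,"x": 0,"y": 0,"z": 0,"gripper": 55},
    {"rx": 0,"ry": 0,"rz": 0,"x": -20,"y": 0,"z": 0,"gripper": 55},
    {"rx": 0,"ry": 0,"rz": 0,"x": -30,"y": 0,"z": 0,"gripper": 55},
    {"rx": 0,"ry": 0,"rz": 0,"x": -30,"y": 0,"z": 0,"gripper": 55},
    {"rx": 0,"ry": 0,"rz": 0,"x": 0,"y": 0,"z": 0,"gripper": 0},
    {"rx": 0,"ry": 0,"rz": 0,"x": 0,"y": 0,"z": 0,"gripper": 0},
    {"rx": 0,"ry": 0,"rz": 0,"x": 0,"y": 0,"z": 0,"gripper": 0},
    {"rx": 0,"ry": 0,"rz": 0,"x": 0,"y": 0,"z": 0,"gripper": 0},
  ],
)

```text
time: 15.9
tcp_pos: [0.451, -0.0886, 0.1718]
ee_rot: [1.337, 1.122, -1.338]
wrist_force: [0.7, -0.2, 0.2]
opening: 0.213
```

```bash
python3 m2.py 11
```

```text
15.9 tcp rail -0.0552 -0.2029 0.1718437806046753 [ 0.7 -0.2  0.2]
block end by col -0.1659
front [-0.1666 -0.1663 -0.1661] 115
lock a,b [-0.06327461 -0.04561391] [-0.19639374 -0.1752838 ] 0.06520275801550307 pctl z [0.06346393 0.06637769]
blade a mid -0.15 -0.0548
blade a mid -0.12 -0.0552
blade a mid -0.09 -0.0552
blade a mid -0.06 -0.0553
blade a mid -0.03 None
```

View pics/wrist11.png

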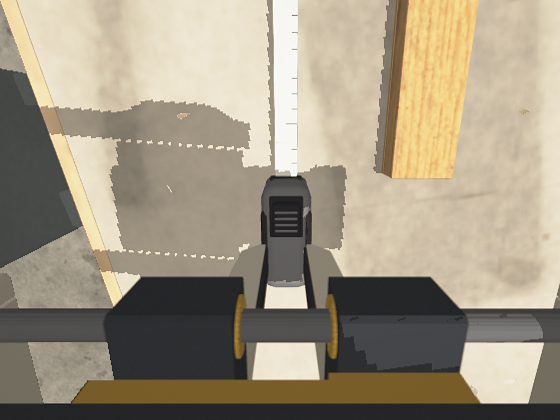

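The case stayed put: its front at row 178 is level with the block end at row 178, and the lock is at (286,218). I'll shut the fingers and go above the lock.

Call:
send_rows(
  steps=[
    {"rx": 0,"ry": 0,"rz": 0,"x": 0,"y": 0.5,"z": -8,"gripper": 0},
    {"rx": 0,"ry": 0,"rz": 0,"x": 0,"y": 0,"z": -9,"gripper": 0},
    {"rx": 0,"ry": 0,"rz": 0,"x": 8,"y": 0,"z": 0,"gripper": 0},
    {"rx": 0,"ry": 0,"rz": 0,"x": 8,"y": 0,"z": 0,"gripper": 0},
    {"rx": 0,"ry": 0,"rz": 0,"x": 2,"y": 0,"z": 0,"gripper": 0},
    {"rx": 0,"ry": 0,"rz": 0,"x": 0,"y": 0,"z": 0,"gripper": 0},
  ],
)

```text
time: 16.7
tcp_pos: [0.4546, -0.0721, 0.1543]
ee_rot: [1.338, 1.121, -1.338]
wrist_force: [0.0, 0.4, 0.2]
opening: 0.009
```

```bash
python3 m2.py 12
```

```text
16.7 tcp rail -0.0545 -0.186 0.1543064770997244 [0.  0.4 0.2]
block end by col -0.1653
front [-0.1667 -0.1663 -0.1661] 189
lock a,b [-0.06308254 -0.04613897] [-0.17930456 -0.17508077] 0.06455561218790204 pctl z [0.06183866 0.06597009]
blade a mid -0.15 -0.0547
blade a mid -0.12 -0.055
blade a mid -0.09 -0.0553
blade a mid -0.06 -0.0554
blade a mid -0.03 None
```

View pics/wrist12.png

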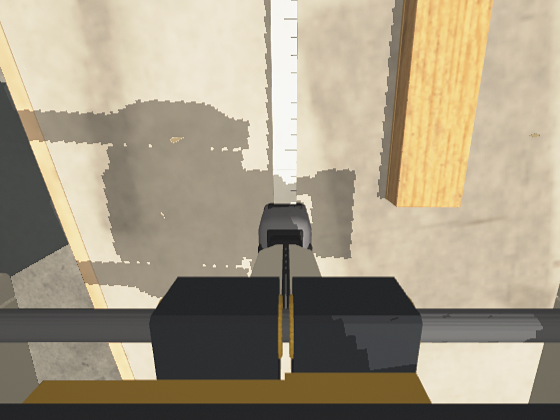

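The shut fingertips (286,245) are over the lock, about 5 mm above it. I'll press in small steps.

Call:
send_rows(
  steps=[
    {"rx": 0,"ry": 0,"rz": 0,"x": 3,"y": 0,"z": 0,"gripper": 0},
    {"rx": 0,"ry": 0,"rz": 0,"x": 2,"y": 0,"z": 0,"gripper": 0},
    {"rx": 0,"ry": 0,"rz": 0,"x": 1.5,"y": 0,"z": 0,"gripper": 0},
    {"rx": 0,"ry": 0,"rz": 0,"x": 1,"y": 0,"z": 0,"gripper": 0},
    {"rx": 0,"ry": 0,"rz": 0,"x": 1,"y": 0,"z": 0,"gripper": 0},
    {"rx": 0,"ry": 0,"rz": 0,"x": 0,"y": 0,"z": 0,"gripper": 0},
  ],
)

```text
time: 17.5
tcp_pos: [0.4547, -0.0721, 0.146]
ee_rot: [1.338, 1.121, -1.338]
wrist_force: [0.6, -0.0, 1.6]
opening: 0.008
```

Call:
send_rows(
  steps=[
    {"rx": 0,"ry": 0,"rz": 0,"x": 1,"y": 0,"z": 0,"gripper": 0},
    {"rx": 0,"ry": 0,"rz": 0,"x": 1,"y": 0,"z": 0,"gripper": 0},
    {"rx": 0,"ry": 0,"rz": 0,"x": 0,"y": 0,"z": 0,"gripper": 0},
  ],
)

```text
time: 17.88
tcp_pos: [0.4547, -0.0721, 0.144]
ee_rot: [1.338, 1.121, -1.338]
wrist_force: [-0.5, -0.1, 1.6]
opening: 0.007
```

Call:
send_rows(
  steps=[
    {"rx": 0,"ry": 0,"rz": 0,"x": 0.7,"y": 0,"z": 0,"gripper": 0},
    {"rx": 0,"ry": 0,"rz": 0,"x": 0,"y": 0,"z": 0,"gripper": 0},
  ],
)

```text
time: 18.12
tcp_pos: [0.4548, -0.0721, 0.1435]
ee_rot: [1.338, 1.121, -1.338]
wrist_force: [-0.1, 0.1, 4.7]
opening: 0.006
```

```bash
python3 - <<'E'
from h import *
for i in range(3):
    save('side','tmp%d.png'%i); s=env.get_state();print(s['tcp_pos'][2],s['wrist_force'].round(2))
E
```

```text
0.14351624745345132 [-0.53 -0.15  4.49]
0.14352065619880913 [-1.09 -0.44  5.25]
0.14353190149594036 [-1.54  0.28  5.95]
```

Call:
send_rows(
  steps=[
    {"rx": 0,"ry": 0,"rz": 0,"x": 0.4,"y": 0,"z": 0,"gripper": 0},
    {"rx": 0,"ry": 0,"rz": 0,"x": 0,"y": 0,"z": 0,"gripper": 0},
    {"rx": 0,"ry": 0,"rz": 0,"x": 0,"y": 0,"z": 0,"gripper": 0},
  ],
)

```text
time: 18.65
tcp_pos: [0.4548, -0.0721, 0.1433]
ee_rot: [1.338, 1.12, -1.337]
wrist_force: [-1.8, 0.1, 7.2]
opening: 0.007
```

Call:
send_rows(
  steps=[
    {"rx": 0,"ry": 0,"rz": 0,"x": 0.4,"y": 0,"z": 0,"gripper": 0},
    {"rx": 0,"ry": 0,"rz": 0,"x": 0,"y": 0,"z": 0,"gripper": 0},
    {"rx": 0,"ry": 0,"rz": 0,"x": 0,"y": 0,"z": 0,"gripper": 0},
  ],
)

```text
time: 19.02
tcp_pos: [0.4549, -0.0721, 0.1433]
ee_rot: [1.338, 1.12, -1.337]
wrist_force: [-2.4, 1.3, 10.2]
opening: 0.006
```

The tool stopped moving while the force climbed to 10 N, so the lock is at its end stop. I'll rise and check.

Call:
send_rows(
  steps=[
    {"rx": 0,"ry": 0,"rz": 0,"x": -3,"y": 0,"z": 0,"gripper": 0},
    {"rx": 0,"ry": 0,"rz": 0,"x": -20,"y": 0,"z": 0,"gripper": 0},
    {"rx": 0,"ry": 0,"rz": 0,"x": -40,"y": 0,"z": 0,"gripper": 0},
    {"rx": 0,"ry": 0,"rz": 0,"x": -40,"y": 0,"z": 20,"gripper": 0},
    {"rx": 0,"ry": 0,"rz": 0,"x": -40,"y": 0,"z": 30,"gripper": 0},
    {"rx": 0,"ry": 0,"rz": 0,"x": -20,"y": 0,"z": 20,"gripper": 0},
    {"rx": 0,"ry": 0,"rz": 0,"x": 0,"y": 0,"z": 0,"gripper": 0},
    {"rx": 0,"ry": 0,"rz": 0,"x": 0,"y": 0,"z": 0,"gripper": 0},
  ],
)

```text
time: 20.02
tcp_pos: [0.4423, -0.1405, 0.3042]
ee_rot: [1.338, 1.122, -1.339]
wrist_force: [0.3, 1.3, -0.6]
opening: 0.006
```

```bash
sed -i 's/z>.0615)&(z<.069)/z>.0565)\&(z<.069)/' m2.py; python3 m2.py 13; python3 m.py 14 | grep -E "side|scene|wrist (rail|blade|block_end|hook|tape)"; python3 -c "
from h import *
im=load('wrist14');cv2.imwrite('pics/w14c.png',im['pixels'][:,:,::-1])"
```

```text
20.025 tcp rail -0.0546 -0.2554 0.30424678424697904 [ 0.3  1.3 -0.6]
block end by col -0.1658
front [-0.1667 -0.1667 -0.1667] 1
lock a,b [-0.06407291 -0.04476579] [-0.19908824 -0.17277137] 0.05893439081375504 pctl z [0.05680741 0.06048626]
blade a mid -0.15 -0.055
blade a mid -0.12 -0.0551
blade a mid -0.09 -0.0555
blade a mid -0.06 None
blade a mid -0.03 None
wrist block_end [373.9 110.2] 0.64 rail xy 44.8 -166.5
wrist tape_front [285.5 112.1] 0.83 rail xy -54.6 -169.1
wrist hook [372.3 112.7] 0.53 rail xy 44.6 -169.0
wrist blade b [-0.1647 -0.0615] a [-0.0627 -0.0552 -0.0475]
side block_end [298.8 225.7] 0.64 rail xy 52.4 -182.5
side tape_front [341.5 230.1] 0.91 rail xy -60.4 -160.5
side lock_top [341.6 213.8] 0.48 rail xy -57.0 -178.5
side hook [301.8 228.6] 0.7 rail xy 43.8 -178.4
side block b [-0.1653 -0.0239]
side lock ((-55.467857360839844, -182.2038116455078), (15.307655334472656, 21.942489624023438), 3.949147939682007)
side casetop b [-0.2373 -0.1649] 118
side blade b [-0.1751  0.0077] a [-0.07   -0.0549 -0.0379]
side rail b [-0.0071  0.0081]
scene block_end [308.3 216.4] 0.92 rail xy 35.6 -168.2
scene tape_front [327.2 231.8] 0.96 rail xy -57.2 -174.7
scene lock_top [331.7 225.8] 0.52 rail xy -69.0 -180.4
scene hook [272.3 249.7] 0.7 rail xy -9.2 -5.6
scene block b [-0.1652 -0.0257]
scene lock ((-55.40763854980469, -186.13552856445312), (15.320280075073242, 7.40584659576416), 56.84138488769531)
scene casetop b [-0.2383 -0.167 ] 128
scene blade b [-0.1968  0.006 ] a [-0.0738 -0.0575 -0.0468]
scene rail b [-0.0171  0.0075]
```

View pics/wrist13.png

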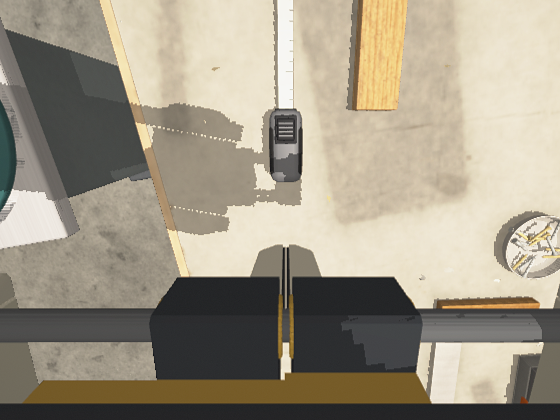

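View pics/side14c.png

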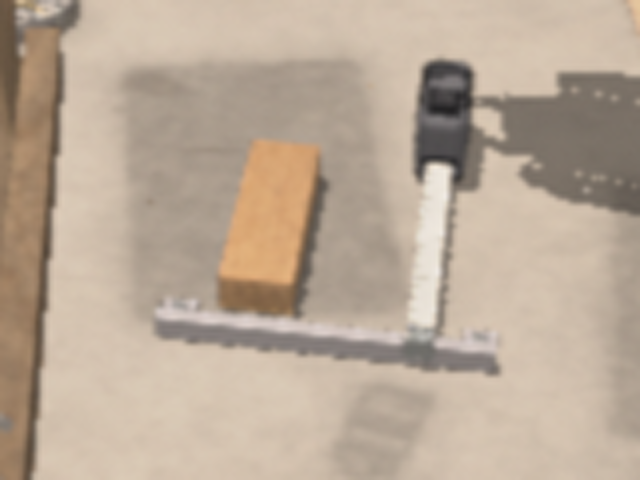

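The lock top is now at 58.9 mm (it was 65.2), so it is fully down. The hook is on the rail's outer face, and the case front at row 110 is level with the block end at row 109. I'll hand the job in.

```bash
python3 -c "
from h import *
print(job.finish_job())"
```

```text
the job is handed in; nothing more can be done
None
```

I set the tape and handed the job in at about 21 s, well under the 45 s limit. I hooked it over the rail's outer side at x ≈ -55 mm and backed it off square to the rail. I then stood the case on the bench, released it, and only after that pressed the thumb lock to its stop at about 10 N.

**Last checks:**
- **Front against block end:** I measured the block's free end at -165.8 mm from the rail's centre line. The case front came out between -164.9 and -167.0 mm depending on the camera, so it is level to about 0.5–1.5 mm. The wrist camera, which I trust most, gave 0.5 mm after release. After the press it caught only one usable point on the front, which agreed.
- **Lock:** its top went from 65.2 mm to 58.9 mm, the full 6 mm of travel.
- **Squareness and hook:** the blade runs square to the rail within about 0.5 mm. It shows hooked on the rail's outer face in the side view.
- **Bystanders:** my path stayed clear of the bin, the try square and the dish. I did not re-measure their positions at the end.

**Disagreements:** the trained networks put some points wrong in the last pictures; for example, two of them placed "hook" on the block's end. I went by the depth measurements and the pictures instead.

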